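# Roll the powder tin into its bay

### The job

A metal powder tin lies on its side near one end of the wooden tin board, and that end is needed for the next tin. With the fingertips on the top of the tin, roll it along the board into the empty middle bay and stop it there, so that it lies still, wholly between the two dark lines and parallel to them. Roll it rather than slide it, do not grip, lift or tip it or push it by its lower half, and do not disturb the pot at the other end of the board or the small things round the board.

Things in the scene. Friction and masses are not known exactly. Their poses are not given: they have to be found in the camera images.
- powder_tin: metal tin with a paper band, on its side on the board near either end: diameter 82 mm, length 120 mm, about 0.3 kg. Origin on its axis, half-way along, 41 mm above the board's top (its highest line is at z = 0.088). x runs along its axis; y and z turn with it as it rolls, z up at the start. It rolls only along the board's y; nudged, it coasts some centimetres and stops
- tin_board: fixed flat plywood board, 160 mm (its x) by 420 mm (its y) and 6 mm thick, lying on the worktop. Origin at the centre of its underside; y runs along its length, z up. Two dark flush lines, 6 mm wide, cross it at y = -63 and +63 mm in its frame; the bay is the 120 mm between them, centred on the origin
- bay_center (a point): middle of the bay, on the board's top surface, 6 mm above the worktop; axes as the board's
- wax_pot: low round pot, 90 mm across and 32 mm high, standing loose near the board's other end, beyond the bay; origin at the centre of its underside
- thread_spool: spool of thread standing upright on the worktop just behind the board, 25 mm across and 43 mm high; origin at the centre of its underside
- clothes_peg: clothes peg, 15 x 72 x 12 mm, lying on the worktop just in front of the board; origin at the centre of its underside
- dosing_cap: white round dosing cap, 65 mm across and 40 mm high, standing on the worktop to the left of the board; origin at the centre of its underside
Mind the look-alikes: they are no part of the job. Leave any green look-alike of the powder_tin alone.

How it is judged:
By the outcome, as a careful person would: the job done as asked, in the order asked, and still so for the second after the job is handed in, with the robot touching nothing.
It also fails if it takes over 61 s, if anything falls off the work surface, if the arm or the gripper's body presses on something with over 40 N, if the wrist force passes 120 N, or if a joint passes its speed limit or range.

### The arm

A 6-joint arm with a two-finger parallel gripper is mounted at the origin on a cart in front of the work surface, level with it; the furniture and walls round the work are solid. World frame = base frame: x ahead of the robot, y to its left, z up, the work surface at z = 0. Lengths are in m, angles in rad, forces in N, time in s.
With the tool pointing down it reaches from about 0.325 to 0.775 m from the base axis. Payload 5.5 kg.
Tool frame: the origin (TCP) lies midway between the tips of the shut fingers; the grasp point (between the pads) lies 19 mm behind it; z points along the fingers, y is the line along which they close (so a half turn about z gives the same grasp; the last joint's range is limited). The gripper opens to 85 mm and grips with 20 to 120 N. Pads are 22 mm wide; open, the fingers measure 114 mm over their backs; the gripper's body (76 mm by 85 mm) begins 54 mm behind the grasp point. The pads swing forward as they close: fully open they stand 13 mm farther back than shut.
Start: joints at [-1.247, 0.091, 1.231, -0, 1.82, -0.057], TCP at [0.223, -0.557, 0.231] pointing down, gripper open.
Joint ranges: [-2.87, 2.87], [-0.86, 2.18], [0.17, 2.46], [-1.51, 4.65], [0.06, 2.69], [-2.65, 2.65]. Speed limits (rad/s): [2.57, 2.57, 3.01, 3.14, 3.14, 3.14].

### API

Orientations are given as a 3x3 rotation matrix whose columns are the frame's x, y, z axes.
In Python, from cell import r gives the robot as it stands.
- The arm moves only by the tool move_arm, never from a script. Its argument "rows" is a list of rows, each a list of 4 numbers: the shift along the world's x, y, z in m, then the turn about the world's z in rad. A call has 1 to 20 rows; each row is the pose to reach, as a shift and turn from the pose commanded when the call began; what a row does not reach only later rows make up. A row lasts 1/10 s, in which the tool goes at most 50 mm and 8.59 degrees, less where a joint would pass 70% of its speed; a pose out of reach is approached as far as the arm can. A call with a gripper value outside its range is refused whole. "gripper" is the finger opening in m, from 0 to 0.0854, set as the call begins (left out, the last holds). The fingers move at their own pace and stop on an object; "force" is the grip in N (left out, the last holds). Time passes only in rows, so rows that repeat a pose let the fingers close. It gives the time, the measured TCP pose, the force, the opening and the grip force at its end, in the units of the state.
- r.state(): the state, without advancing time (a new reading comes with each control period).
- r.read_camera(name): name is "scene" or "top"; returns a dict with "img" (480x640x3 uint8, red, green, blue), "fx", "fy", "cx", "cy" (pixels), "R" (3x3) and "t" (3): a world point X has camera coordinates R X + t. Camera axes: x right, y down, z forward; pixel columns grow to the right and rows downward; lengths in m; the calibration is good to about 2 mm. A picture is of the moment at which its call begins. There is no depth.
- r.finish_job(): hands the job in; it is judged then, once.
The state is a dict: "time_s": time; "q": joint angles; "joint_velocities": joint speeds; "joint_efforts": joint torques, N m; "tool_pos": TCP position; "eef_rot": TCP orientation; "wrist_force": force on the tool from outside, world axes, zero at the start; "moment": the same for the moment, N m; "finger_gap": opening from 0.0 (shut) to 1.0 (fully open); "finger_force": force on a finger pad.
Only numpy, scipy, OpenCV 4.12 (cv2) and the standard library are available. Lean on these libraries where they do the work, as an engineer would, in place of code of your own. Each camera call takes 0.05 s, during which the arm holds its last target. There are 200 camera calls.

## Working session

There is one attempt and no reset: what is moved stays moved. The work goes in short steps, Python scripts to look and compute and a tool call to move; the robot and the scene stay as the last step left them, time stands still between calls to the robot, and variables do not carry over. Pictures are saved under pics/ and viewed, at most 10 in all, crops included, and the job is handed in when it is done.

Besides the shell and the picture viewer there is one more tool, called after "Emit:" as name(argument=value, ...), one argument or row to a line, values as JSON. move_arm: Moves the arm, as the interface text tells. Its arguments: {"type":"object","properties":{"rows":{"type":"array","items":{"type":"array","items":{"type":"number"}}},"gripper":{"type":"number"},"force":{"type":"number"}},"required":["rows"]}

```bash
mkdir -p pics; ls; cat > h.py <<'E'
import numpy as np, cv2
from cell import r
def shot(cam,fn,crop=None,s=1):
    c=r.read_camera(cam); im=c["img"]
    if crop: x0,y0,x1,y1=crop; im=im[y0:y1,x0:x1]
    if s!=1: im=cv2.resize(im,None,fx=s,fy=s,interpolation=cv2.INTER_CUBIC)
    cv2.imwrite("pics/"+fn,im[:,:,::-1]); return c
def back(c,u,v,z):
    R=np.array(c["R"]);t=np.array(c["t"]);d=R.T@np.array([(u-c["cx"])/c["fx"],(v-c["cy"])/c["fy"],1]);o=-R.T@t
    return o+d*(z-o[2])/d[2]
def proj(c,X):
    p=np.array(c["R"])@np.array(X)+np.array(c["t"]); return p[0]/p[2]*c["fx"]+c["cx"],p[1]/p[2]*c["fy"]+c["cy"]
E
python3 - <<'E'
from h import *
for n in("scene","top"):
    c=shot(n,n+"0.png"); print(n,-np.array(c["R"]).T@c["t"],c["fx"])
print(r.state())
E
```

```text
pics
scene [-0.44743449  0.76654583  0.64560938] 573.5793823243163
top [0.40027501 0.05921021 1.38422256] 516.8835630684064
{'time_s': 0.1, 'q': array([-1.24670423e+00,  9.17801275e-02,  1.23176126e+00,  7.25656059e-06,
        1.81978827e+00, -5.66664635e-02]), 'joint_velocities': array([-1.61179137e-03, -1.23387782e-03, -3.80751173e-03,  2.58379637e-05,
       -1.58004133e-03, -2.64488547e-04]), 'joint_efforts': array([ 2.73933212e-03, -4.60217285e+01, -4.19218719e+01, -7.41036570e-05,
        1.05995566e-02,  1.22111055e-05]), 'tool_pos': array([ 0.22291524, -0.5567872 ,  0.23026837]), 'eef_rot': array([[ 9.28382370e-01,  3.71625991e-01, -5.46479107e-04],
       [ 3.71626378e-01, -9.28380911e-01,  1.64881504e-03],
       [ 1.05401753e-04, -1.73381687e-03, -9.99998491e-01]]), 'wrist_force': array([-0.15436244,  0.21708993,  0.84600576]), 'moment': array([ 1.69468631e-02, -2.77151361e-02,  8.50134486e-05]), 'finger_force': 0.0, 'finger_gap': 1.0011880831637792}
```

View pics/scene0.png

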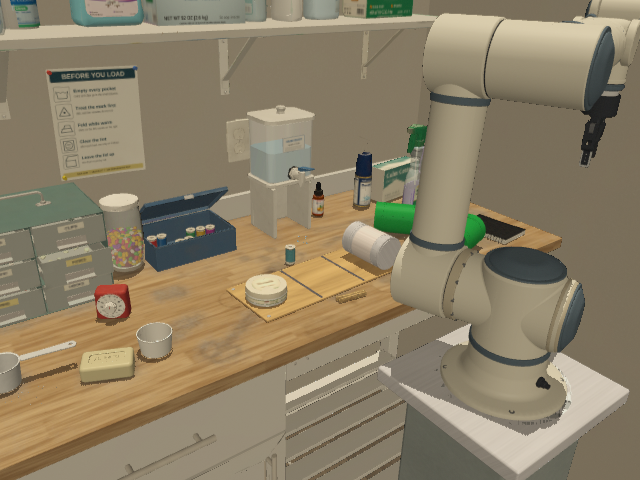

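View pics/top0.png

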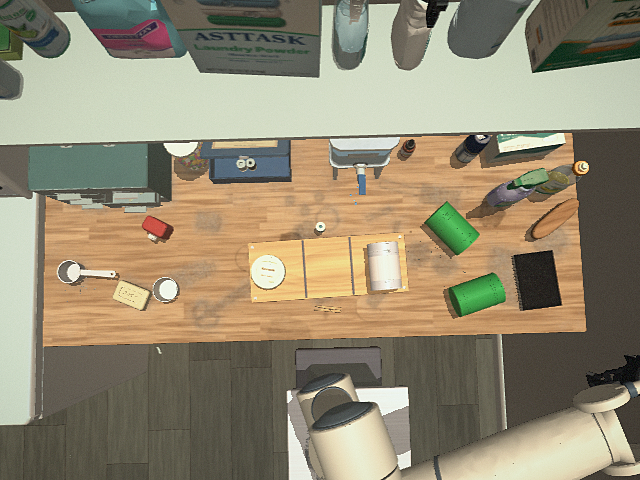

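The scene view shows the board with the pot at (266,290), the silver tin at (370,245) and the spool at (290,253). In the top view the silver tin is at (384,266), the lines at columns ~304 and ~352, the pot at (267,271), the spool at (320,228), the peg at (327,309) and the dosing cap at (165,290).

Candidates in the top view are the silver tin with paper band (384,266), the green look-alike (452,228) and the green look-alike (477,294). I choose the silver one, and check it in a close crop.

```bash
python3 - <<'E'
from h import *
c=shot("top","crop1.png",(240,215,420,320),4.4)
E
```

```text
(no output)
```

View pics/crop1.png

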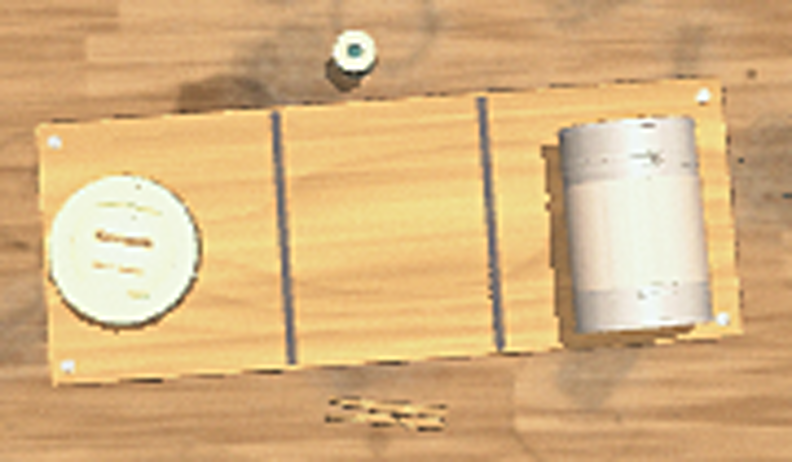

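The crop confirms a silver tin with a paper band on the right end; its outline corners are crop (560,128), (692,117), (712,318), (580,332). The lines run (276,112)-(292,364) and (482,98)-(500,350), and the pot is at (125,250).

```bash
python3 - <<'E'
from h import *
c=r.read_camera("top")
f=lambda x,y,z:back(c,240+(x+.5)/4.4-.5,215+(y+.5)/4.4-.5,z)
B=[f(*p,.006) for p in((38,126),(720,78),(742,330),(54,385))]
print("board",np.round(B,3),np.linalg.norm(B[0]-B[1]),np.linalg.norm(B[1]-B[2]))
L=[f(*p,.006) for p in((276,112),(292,364),(482,98),(500,350))]; print("lines",np.round(L,3))
print("ctr",np.mean(B,0),np.mean(L,0))
d=(B[0]-B[1])+(B[3]-B[2]); print("yaw y-axis",np.degrees(np.arctan2(-d[0],d[1])))
for a,b in((0,1),(2,3)):
    d=L[a]-L[b]; print("line dir deg from x",np.degrees(np.arctan2(d[1],d[0])))
# tin silhouette at about axis height .047
T=np.array([f(*p,.05) for p in((560,128),(692,117),(712,318),(580,332))]); print("tin",np.round(T,3),T.mean(0))
d=T[0]+T[1]-T[2]-T[3]; print(np.degrees(np.arctan2(d[1],d[0])), np.linalg.norm(T[0]-T[1]),np.linalg.norm(T[0]-T[3]))
for n,x,y,z in(("pot",125,250,.038),("spool",354,52,.043),("peg",387,413,.012)): print(n,f(x,y,z))
E
```

```text
board [[ 0.54   0.252  0.006]
 [ 0.559 -0.164  0.006]
 [ 0.405 -0.171  0.006]
 [ 0.383  0.245  0.006]] 0.41673036198709934 0.15363924173827115
lines [[ 0.545  0.107  0.006]
 [ 0.392  0.101  0.006]
 [ 0.55  -0.019  0.006]
 [ 0.397 -0.025  0.006]]
ctr [0.47186518 0.04041834 0.006     ] [0.47110143 0.04127373 0.006     ]
yaw y-axis 2.741914005841948
line dir deg from x 2.253800403383242
line dir deg from x 2.2313044900924024
tin [[ 0.526 -0.062  0.05 ]
 [ 0.531 -0.14   0.05 ]
 [ 0.412 -0.146  0.05 ]
 [ 0.406 -0.069  0.05 ]] [ 0.46900062 -0.10413633  0.05      ]
3.4575215405478215 0.07818077794806863 0.12030905284609884
pot [0.46205532 0.19728382 0.038     ]
spool [0.57575877 0.05866342 0.043     ]
peg [0.36132617 0.044733   0.012     ]
```

Emit:
move_arm(
  rows=[
    [0.03,0.03,0,0.12],
    [0.06,0.07,0,0.24],
    [0.08,0.11,0,0.38],
    [0.1,0.15,0,0.52],
    [0.12,0.19,0,0.66],
    [0.14,0.23,0,0.8],
    [0.16,0.27,0,0.92],
    [0.18,0.31,0,1.04],
    [0.2,0.35,0,1.14],
    [0.22,0.39,-0.03,1.2],
    [0.235,0.42,-0.06,1.236],
    [0.245,0.44,-0.09,1.236],
    [0.2455,0.445,-0.11,1.236],
    [0.2455,0.445,-0.11,1.236],
    [0.2455,0.445,-0.11,1.236],
  ],
  gripper=0,
  force=20,
)

```text
time_s: 1.7
tool_pos: [0.4684, -0.1122, 0.1216]
eef_rot: [[-0.046, 0.999, -0.0], [0.999, 0.046, -0.0], [-0.0, -0.0, -1.0]]
wrist_force: [-0.3, -0.2, 1.3]
finger_gap: -0.003
finger_force: 0.0
```

```bash
python3 - <<'E'
from h import *
c=shot("top","crop2.png",(300,200,420,320),5)
s=r.state(); print(s["tool_pos"],s["eef_rot"],s["wrist_force"],s["time_s"],proj(c,s["tool_pos"]))
E
```

```text
[ 0.4688687  -0.11264143  0.12267609] [[-4.54814370e-02  9.98963954e-01  1.56792316e-03]
 [ 9.98964870e-01  4.54826112e-02 -7.21500306e-04]
 [-7.92066038e-04  1.53348528e-03 -9.99998511e-01]] [-0.6091082  -0.23762898  0.25583212] 1.75 (np.float64(391.2131172947079), np.float64(263.70276346004636))
```

View pics/crop2.png

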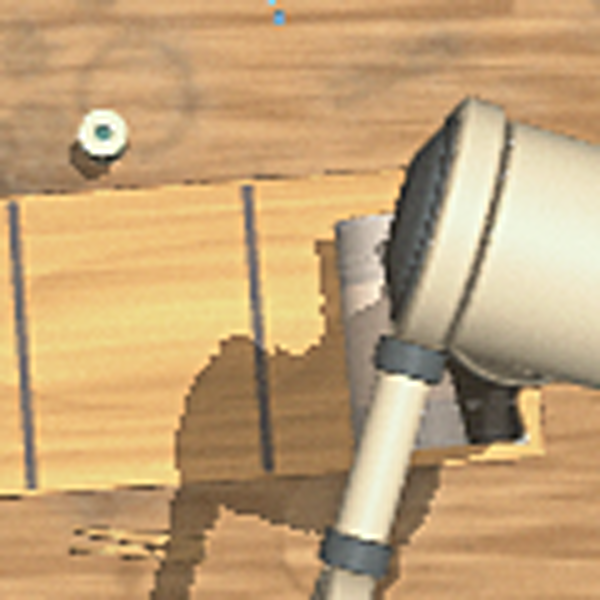

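The wrist is over the tin; the tin's leading edge shows at crop (345,225)-(358,440), undisturbed. I descend gently.

Emit:
move_arm(
  rows=[
    [0,0,-0.012,0],
    [0,0,-0.022,0],
    [0,0,-0.028,0],
    [0,0,-0.031,0],
    [0,0,-0.033,0],
    [0,0,-0.0335,0],
    [0,0,-0.0335,0],
  ],
)

```text
time_s: 2.45
tool_pos: [0.4687, -0.1121, 0.088]
eef_rot: [[-0.046, 0.999, 0.0], [0.999, 0.046, -0.0], [-0.0, 0.0, -1.0]]
wrist_force: [-0.3, 0.3, -0.1]
finger_gap: -0.002
finger_force: 0.0
```

Emit:
move_arm(
  rows=[
    [0,0,-0.0005,0],
    [0,0,-0.001,0],
    [0,0,-0.001,0],
  ],
)

```text
time_s: 2.75
tool_pos: [0.4688, -0.1122, 0.0878]
eef_rot: [[-0.046, 0.999, 0.001], [0.999, 0.046, -0.001], [-0.001, 0.001, -1.0]]
wrist_force: [-0.8, -0.2, 5.0]
finger_gap: -0.001
finger_force: 2.5
```

Emit:
move_arm(
  rows=[
    [0,0.001,-0.0003,0],
    [0,0.004,-0.0003,0],
    [0,0.008,-0.0003,0],
    [-0.001,0.013,-0.0003,0],
    [-0.001,0.018,-0.0003,0],
    [-0.001,0.023,-0.0003,0],
    [-0.001,0.028,-0.0003,0],
    [-0.0015,0.032,-0.0003,0],
    [-0.0015,0.035,-0.0003,0],
    [-0.0015,0.036,-0.0003,0],
    [-0.0015,0.036,-0.0003,0],
  ],
)

```text
time_s: 3.85
tool_pos: [0.4669, -0.0761, 0.0878]
eef_rot: [[-0.046, 0.999, 0.0], [0.999, 0.046, -0.001], [-0.001, 0.0, -1.0]]
wrist_force: [-5.3, -0.3, 7.1]
finger_gap: -0.001
finger_force: 3.7
```

```bash
python3 - <<'E'
from h import *
c=shot("top","crop3.png",(300,200,420,320),5)
s=r.state(); print(s["tool_pos"],s["wrist_force"],s["time_s"])
E
```

```text
[ 0.46689925 -0.07611802  0.087822  ] [-5.56190067 -0.30512201  7.71223807] 3.9
```

View pics/crop3.png

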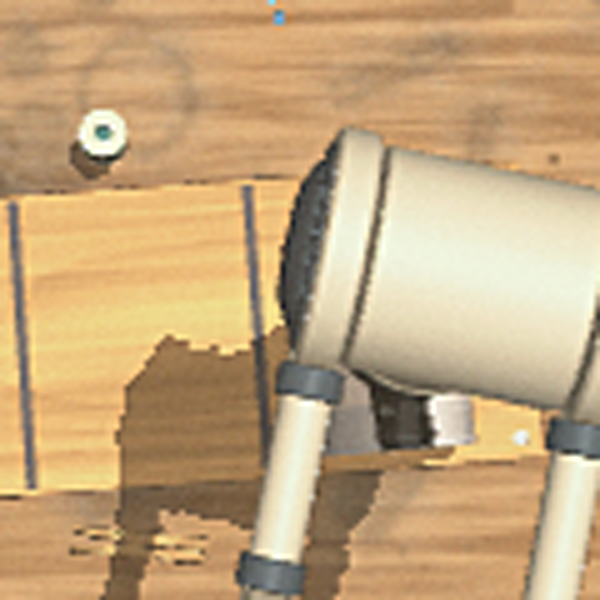

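The tin has rolled about 18 mm: its rear edge went from crop column ~509 to ~473 at row 420, half the 36 mm of finger travel, so it is pure rolling. Next I lift, step back and check it stays.

Emit:
move_arm(
  rows=[
    [0,0,0.003,0],
    [0,0,0.008,0],
    [0.001,-0.01,0.008,0],
    [0.001,-0.02,0.008,0],
    [0.001,-0.02,0.004,0],
    [0.001,-0.02,0.002,0],
  ],
)

```text
time_s: 4.5
tool_pos: [0.4677, -0.0965, 0.0876]
eef_rot: [[-0.045, 0.999, -0.001], [0.999, 0.045, 0.0], [0.0, -0.001, -1.0]]
wrist_force: [-0.3, -0.9, 4.3]
finger_gap: -0.001
finger_force: 3.1
```

```bash
cat >> h.py <<'E'
def edges(c,rows=(282,284,286)):
    S=cv2.cvtColor(c["img"],cv2.COLOR_RGB2HSV)[:,:,1]
    for v in rows: print(v,' '.join(map(str,S[v,330:412])))
E
python3 - <<'E'
from h import *
c=r.read_camera("top"); edges(c)
s=r.state(); print(s["tool_pos"],s["wrist_force"],s["time_s"])
E
```

```text
282 128 128 122 128 121 126 125 122 119 121 132 128 125 128 128 127 133 125 128 125 130 131 20 62 118 129 125 128 123 123 121 132 129 90 43 56 63 54 46 29 20 23 39 50 49 28 29 34 29 29 30 33 32 43 74 41 48 72 76 48 59 56 54 47 129 116 123 119 118 115 116 117 114 112 113 116 112 111 115 119 120 115
284 116 124 123 128 127 126 129 128 126 130 126 126 125 127 129 123 121 121 122 124 136 128 15 59 119 130 128 124 124 122 122 129 128 84 48 59 58 50 38 23 22 32 41 55 59 37 34 29 31 31 30 38 32 36 97 82 62 49 65 46 51 33 63 54 90 117 117 118 118 117 117 117 121 121 118 114 115 117 125 121 118 118
286 129 126 128 123 124 127 127 122 128 125 121 127 127 127 124 125 126 127 127 127 128 127 52 47 104 130 127 130 123 127 124 124 123 108 53 60 54 47 30 21 24 35 43 57 56 29 37 27 30 32 36 38 33 36 63 86 39 47 47 44 36 30 41 37 17 107 121 114 111 116 116 118 107 41 4 63 119 113 126 122 119 119
[ 0.46774158 -0.09626937  0.08781014] [-1.24870216  0.48838243  0.80377564] 4.55
```

Emit:
move_arm(
  rows=[
    [0,0.001,-0.0015,0],
    [0,0.004,-0.002,0],
    [-0.0005,0.009,-0.002,0],
    [-0.0005,0.014,-0.002,0],
    [-0.001,0.019,-0.002,0],
    [-0.001,0.025,-0.002,0],
    [-0.0015,0.031,-0.002,0],
    [-0.002,0.036,-0.002,0],
    [-0.002,0.04,-0.002,0],
    [-0.002,0.042,-0.002,0],
    [-0.002,0.042,-0.002,0],
    [-0.002,0.042,0.002,0],
    [-0.002,0.042,0.006,0],
    [-0.0015,0.032,0.006,0],
    [-0.001,0.022,0.006,0],
    [-0.001,0.022,0.003,0],
    [-0.001,0.022,0.001,0],
  ],
)

```text
time_s: 6.25
tool_pos: [0.4668, -0.0745, 0.0888]
eef_rot: [[-0.045, 0.999, -0.001], [0.999, 0.045, 0.0], [0.0, -0.001, -1.0]]
wrist_force: [0.2, -0.5, 0.2]
finger_gap: 0.003
finger_force: 0.0
```

```bash
python3 - <<'E'
from h import *
c=r.read_camera("top"); edges(c,(285,))
s=r.state(); print(s["tool_pos"],s["wrist_force"],s["time_s"])
E
```

```text
285 128 124 133 125 126 129 123 123 128 123 120 123 125 125 123 121 122 127 120 126 126 122 12 36 53 58 55 48 37 22 21 32 45 52 59 42 36 30 32 32 31 35 34 30 36 111 75 58 62 48 43 62 43 75 66 89 125 122 120 118 110 115 119 117 114 116 116 113 115 116 113 109 122 124 128 121 117 112 129 41 10 22
[ 0.46656442 -0.07422637  0.08840801] [ 0.07835685  0.14613768 -0.77041517] 6.3
```

Emit:
move_arm(
  rows=[
    [0,0.002,-0.002,0],
    [0,0.004,-0.003,0],
    [-0.0005,0.009,-0.003,0],
    [-0.0005,0.015,-0.003,0],
    [-0.001,0.021,-0.003,0],
    [-0.001,0.027,-0.003,0],
    [-0.0015,0.033,-0.003,0],
    [-0.002,0.038,-0.003,0],
    [-0.002,0.042,-0.003,0],
    [-0.002,0.044,-0.003,0],
    [-0.002,0.044,-0.003,0],
    [-0.002,0.044,0.001,0],
    [-0.002,0.044,0.005,0],
    [-0.0015,0.034,0.005,0],
    [-0.001,0.024,0.005,0],
    [-0.001,0.024,0.002,0],
    [-0.001,0.024,0,0],
  ],
)

```text
time_s: 8.0
tool_pos: [0.4658, -0.0505, 0.0888]
eef_rot: [[-0.045, 0.999, -0.001], [0.999, 0.045, 0.0], [0.0, -0.001, -1.0]]
wrist_force: [0.1, -0.1, 0.0]
finger_gap: 0.003
finger_force: 0.0
```

```bash
sed -i 's/330:412/300:412/' h.py; python3 - <<'E'
from h import *
c=r.read_camera("top"); edges(c,(285,))
s=r.state(); print(s["tool_pos"],s["wrist_force"],s["time_s"])
E
```

```text
285 125 126 123 126 87 19 68 130 122 118 122 122 121 128 122 125 121 123 121 122 129 126 125 135 122 126 122 133 124 122 125 124 115 127 128 128 122 123 119 122 128 128 120 71 57 55 44 37 23 24 34 49 60 60 33 38 35 35 37 28 31 29 34 27 44 90 63 73 46 58 36 46 54 85 58 34 24 61 129 122 123 121 119 121 116 122 114 123 119 117 115 117 117 114 118 114 119 118 43 12 8 15 16 15 17 18 19 33 32 24 44 95
[ 0.46557363 -0.05023451  0.08840396] [-0.44213131 -0.15556496 -0.12961654] 8.05
```

```bash
python3 - <<'E'
from h import *
c=shot("top","crop4.png",(280,200,400,320),5)
E
```

```text
(no output)
```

View pics/crop4.png

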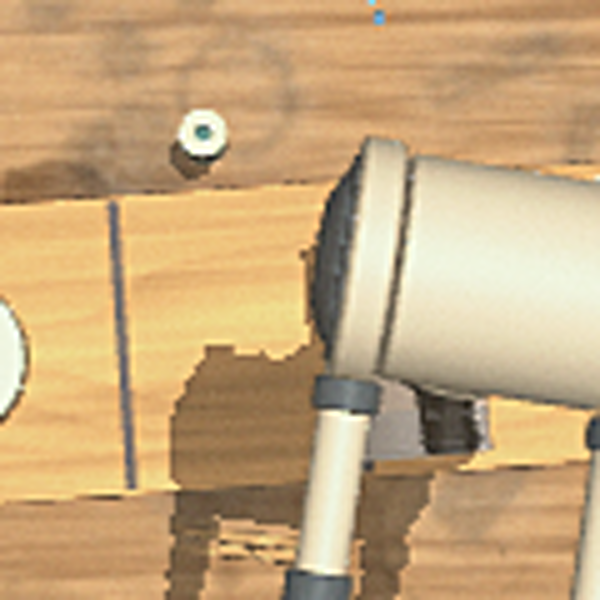

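The rear edge of the tin is at crop column ~490 (image column 378), and the low-saturation left edge is the arm. The tin axis is at y ≈ -0.041, so about 82 mm remain; the pot and the rest are untouched.

Emit:
move_arm(
  rows=[
    [0,0.001,-0.002,0],
    [0,0.004,-0.003,0],
    [-0.0005,0.009,-0.003,0],
    [-0.0005,0.014,-0.003,0],
    [-0.001,0.02,-0.003,0],
    [-0.001,0.026,-0.003,0],
    [-0.0015,0.031,-0.003,0],
    [-0.002,0.036,-0.003,0],
    [-0.002,0.039,-0.003,0],
    [-0.002,0.041,-0.003,0],
    [-0.002,0.041,-0.003,0],
    [-0.002,0.041,0.001,0],
    [-0.002,0.041,0.005,0],
    [-0.0015,0.03,0.005,0],
    [-0.001,0.02,0.005,0],
    [-0.001,0.02,0.002,0],
    [-0.001,0.02,0,0],
  ],
)

```text
time_s: 9.8
tool_pos: [0.4648, -0.0306, 0.0888]
eef_rot: [[-0.045, 0.999, -0.001], [0.999, 0.045, 0.0], [0.0, -0.001, -1.0]]
wrist_force: [0.5, -0.2, -0.8]
finger_gap: 0.004
finger_force: 0.0
```

Emit:
move_arm(
  rows=[
    [0,0.001,-0.002,0],
    [0,0.004,-0.003,0],
    [-0.0005,0.009,-0.003,0],
    [-0.0005,0.014,-0.003,0],
    [-0.001,0.02,-0.003,0],
    [-0.001,0.026,-0.003,0],
    [-0.0015,0.031,-0.003,0],
    [-0.002,0.036,-0.003,0],
    [-0.002,0.039,-0.003,0],
    [-0.002,0.041,-0.003,0],
    [-0.002,0.041,-0.003,0],
    [-0.002,0.041,0.001,0],
    [-0.002,0.041,0.005,0],
    [-0.0015,0.03,0.005,0],
    [-0.001,0.02,0.005,0],
    [-0.001,0.02,0.002,0],
    [-0.001,0.02,0,0],
  ],
)

```text
time_s: 11.5
tool_pos: [0.4638, -0.0106, 0.0888]
eef_rot: [[-0.045, 0.999, -0.001], [0.999, 0.045, 0.0], [0.0, -0.001, -1.0]]
wrist_force: [-1.1, 0.6, -0.3]
finger_gap: -0.003
finger_force: 0.0
```

```bash
python3 - <<'E'
from h import *
c=shot("top","crop5.png",(260,200,400,320),5); edges(c,(285,))
s=r.state(); print(s["tool_pos"],s["wrist_force"],s["time_s"])
E
```

```text
285 123 124 127 119 84 26 65 131 126 121 121 129 127 121 118 125 121 120 123 120 119 124 119 27 19 16 18 21 24 22 15 15 12 14 10 14 33 37 34 41 41 37 39 32 35 29 29 47 92 89 68 53 56 58 59 65 77 87 39 34 26 74 123 119 115 115 111 112 114 117 116 119 115 114 114 119 118 122 102 18 9 12 9 12 21 15 17 23 19 21 40 43 120 117 115 115 113 117 114 113 112 115 120 125 129 122 118 112 118 119 118 118
[ 0.46358962 -0.01027047  0.08844298] [-0.06986441  0.49226725 -0.18876721] 11.55
```

View pics/crop5.png

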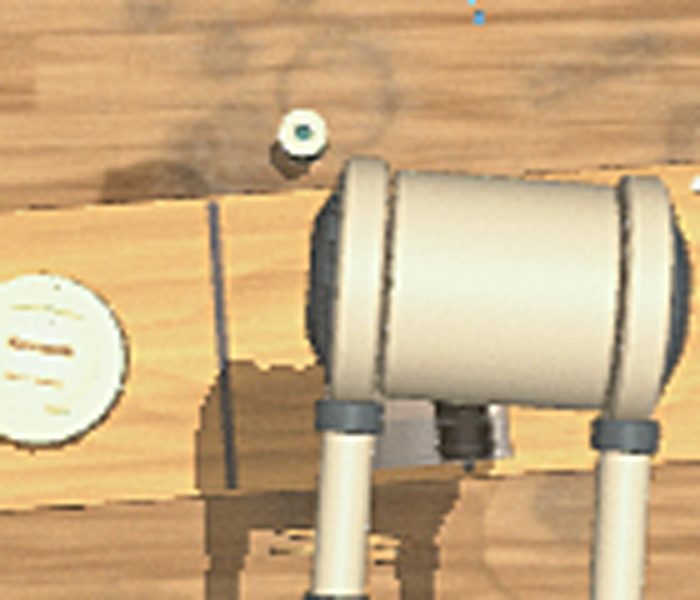

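The tin's rear edge is at crop column ~508 (image 361.6), so the axis is at y ≈ 0.0006, with about 40 mm left (two strokes).

Emit:
move_arm(
  rows=[
    [0,0.001,-0.002,0],
    [0,0.004,-0.003,0],
    [-0.0005,0.009,-0.003,0],
    [-0.0005,0.014,-0.003,0],
    [-0.001,0.02,-0.003,0],
    [-0.001,0.026,-0.003,0],
    [-0.0015,0.031,-0.003,0],
    [-0.002,0.035,-0.003,0],
    [-0.002,0.038,-0.003,0],
    [-0.002,0.04,-0.003,0],
    [-0.002,0.04,-0.003,0],
    [-0.002,0.04,0.001,0],
    [-0.002,0.04,0.005,0],
    [-0.0015,0.03,0.005,0],
    [-0.001,0.02,0.005,0],
    [-0.001,0.02,0.002,0],
    [-0.001,0.02,0,0],
  ],
)

```text
time_s: 13.25
tool_pos: [0.4628, 0.0094, 0.0889]
eef_rot: [[-0.045, 0.999, -0.001], [0.999, 0.045, 0.0], [0.0, -0.001, -1.0]]
wrist_force: [-0.4, 0.5, -0.3]
finger_gap: -0.001
finger_force: 0.0
```

Emit:
move_arm(
  rows=[
    [0,0.001,-0.002,0],
    [0,0.004,-0.003,0],
    [-0.0005,0.009,-0.003,0],
    [-0.0005,0.014,-0.003,0],
    [-0.001,0.02,-0.003,0],
    [-0.001,0.025,-0.003,0],
    [-0.0015,0.03,-0.003,0],
    [-0.002,0.034,-0.003,0],
    [-0.002,0.037,-0.003,0],
    [-0.002,0.039,-0.003,0],
    [-0.002,0.039,-0.003,0],
    [-0.002,0.039,-0.002,0],
    [-0.002,0.039,0,0],
    [-0.002,0.039,0.005,0],
    [-0.002,0.039,0.02,0],
    [-0.002,0.039,0.05,0],
    [-0.002,0.039,0.09,0],
  ],
)

```text
time_s: 14.95
tool_pos: [0.4601, 0.0489, 0.1796]
eef_rot: [[-0.046, 0.999, -0.003], [0.999, 0.046, -0.0], [0.0, -0.003, -1.0]]
wrist_force: [1.1, 0.3, -0.7]
finger_gap: 0.001
finger_force: 0.0
```

Emit:
move_arm(
  rows=[
    [0,-0.03,0.03,0],
    [0,-0.07,0.05,0],
    [0,-0.12,0.06,0],
    [0,-0.17,0.06,0],
    [0,-0.21,0.06,0],
    [0,-0.24,0.06,0],
    [0,-0.25,0.06,0],
    [0,-0.25,0.06,0],
    [0,-0.25,0.06,0],
  ],
)

```text
time_s: 15.85
tool_pos: [0.4612, -0.2002, 0.24]
eef_rot: [[-0.046, 0.999, 0.0], [0.999, 0.046, 0.0], [0.0, 0.0, -1.0]]
wrist_force: [-0.5, 0.5, -0.2]
finger_gap: 0.001
finger_force: 0.0
```

```bash
python3 - <<'E'
from h import *
c=shot("top","crop6.png",(240,215,420,320),4.4)
s=r.state(); print(s["tool_pos"],s["wrist_force"],s["time_s"])
E
```

```text
[ 0.46124768 -0.19985755  0.239973  ] [-0.18798694 -1.12994127 -0.29623882] 15.9
```

View pics/crop6.png

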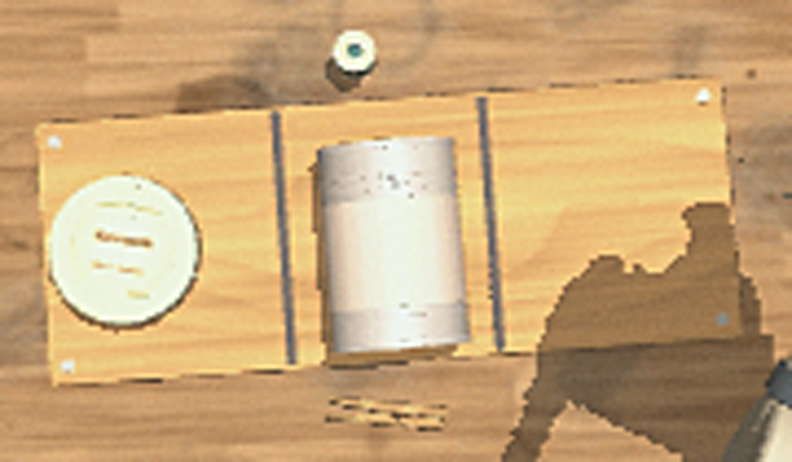

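The tin lies between the lines (crop corners (317,150), (454,138), (470,342), (331,352)), clear of both lines and parallel to them. The pot, spool and peg are where they were. I confirm it is still, then hand in.

```bash
python3 - <<'E'
from h import *
a=cv2.imread("pics/crop6.png")
c=r.read_camera("top")
f=lambda x,y,z:back(c,240+(x+.5)/4.4-.5,215+(y+.5)/4.4-.5,z)
T=np.mean([f(*p,.047) for p in((317,150),(454,138),(470,342),(331,352))],0); print(T, T[:2]-[.4715,.041])
im=cv2.resize(c["img"][215:320,240:420],None,fx=4.4,fy=4.4,interpolation=cv2.INTER_CUBIC)[:,:,::-1]
d=cv2.absdiff(a,im)[130:360,300:485]; print(d.mean(),d.max())
if abs(T[1]-.041)<.012: print(r.finish_job())
E
```

```text
[0.46024788 0.03882147 0.047     ] [-0.01125212 -0.00217853]
1.6268076772424598 11
the job is handed in; nothing more can be done
None
```

The tin was rolled along the board by its top in short strokes and lies still in the middle bay, about 2 mm off centre, parallel to the lines and clear of both; the pot, spool and peg did not move, and the job was handed in at about 16 s.

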